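# Open the push-and-turn cap of a trainer fuse holder

## Robot

A 7-joint arm with a two-finger parallel gripper is mounted at the origin on the work surface. World frame = base frame: x ahead of the robot, y to its left, z up, the work surface at z = 0. Lengths are in mm, angles in rad, forces in N, time in s.
With the tool pointing down it reaches from about 400 to 925 mm from the base axis. Payload 5.6 kg.
Tool frame: the origin (TCP) lies midway between the tips of the shut fingers; the grasp point (between the pads) lies r.grip_depth behind it (r.grip_depth is the distance from the TCP to the grasp point, in mm); x points along the fingers, z is the direction in which the jaws open and shut, and the axes are right-handed (so a half turn about x gives the same grasp; the last joint's range is limited). The gripper opens to 85 mm and grips with 20 to 120 N. Pads are 22 mm wide; open, the fingers measure 114 mm over their backs; the gripper's body (76 mm by 85 mm) begins 54 mm behind the grasp point. The pads swing forward as they close: fully open they stand 13 mm farther back than shut.
Start: joints at [-1.384, 0.468, -0.012, 1.603, 0.006, 1.071, -0.056], TCP at [148.1, 632.91, 231.29] pointing down, gripper open.
Joint ranges: [-2.53, 2.53], [-0.31, 2.02], [-1.57, 1.55], [0.28, 2.44], [-1.29, 4.43], [0.15, 1.84], [-2.92, 2.92]. Speed limits (rad/s): [2.57, 2.57, 3.14, 3.14, 3.14, 3.14, 3.14].

## Interface

Orientations are given as a rotation vector (axis times angle).
In Python, from station import r gives the robot as it stands. The module is installed in compiled form; this text tells all that it offers. Calls block until the motion is done:
- r.move_pose(position, orientation): joint-space move of the TCP to a pose.
- r.move_straight(position, orientation=None, max_speed=150): straight line of the TCP; orientation=None keeps the orientation; max_speed is the mean speed in mm/s.
- r.goto_joints(angles): joint-space move.
- r.grip(opening): opening from 0.0 (shut) to 1.0 (fully open); the grip force is fixed at half the most; returns when the fingers have stopped.
- r.wait(seconds).
- r.inverse_kinematics(position, orientation): joint angles nearest the present ones, or None.
- r.sense(): the state.
- r.grab_frame(name): name is "side" or "top"; returns a dict with "color" (384x512x3 uint8, red, green, blue), "range_z" (384x512 float32, mm along the optical axis (not along the pixel's ray), 0 where there is no reading), "mtx" (3x3 intrinsics, pixels), "k1" (the pictures are not rectified: a ray, as slopes to the right and down, at radius r is drawn at 1 + k1 r^2 times it, then the intrinsics apply), "position" and "attitude" of the camera in the world. Camera axes: x right, y down, z forward; pixel columns grow to the right and rows downward; lengths in mm; the calibration is good to about 2 mm. A picture is of the moment at which its call begins.
A pose or a line that the arm cannot do raises r.MotionError and nothing moves.
- r.hand_in(): hands the job in, once; it reports no verdict.
The state is a dict: "clock": time; "joint_positions": joint angles; "qvel": joint speeds; "joint_efforts": joint torques, N m; "position": TCP position; "ee_rot": TCP orientation; "wrist_force": force on the tool from outside, world axes, zero at the start; "wrist_torque": the same for the moment, N m; "width": opening from 0.0 (shut) to 1.0 (fully open).
Only numpy, scipy, OpenCV 4.12 (cv2) and the standard library are available. Lean on these libraries where they do the work, as an engineer would, in place of code of your own. Each camera call takes 0.05 s, during which the arm holds its last target. There are 200 camera calls.

## Task

Open the fuse holder that has the red safety cap: press the cap firmly down and, while it is pressed, turn it counter-clockwise (seen from above) by about 70 degrees until it is free, then lift it out. Stand the cap upright in the blue tray, lowering it to the tray's floor before letting go. Leave the grey cap alone.

Things in the scene. Friction and masses are not known exactly. Their poses are not given: they have to be found in the camera images.
- cap_red_mid (a point): Red cap: knob 48 mm wide, 36 tall, white line on top along its +x; 0.1 kg. Point: knob's centre on its axis, 18 mm under the top; z up. A stem 26 mm wide (two lugs at its foot, 39 mm across) ends 41 mm below the point, so set down the point is 41 mm up. Locked: point 85 mm above table, knob 12 mm clear of holder. Grip at any yaw. Locks again unless turned 58-82 deg (aim 70; stop at 86).
- holder_red: Fixed block 90 x 90 x 55 mm, black over grey; origin under its centre on the table, below the cap's axis; z up. On top a red dot (at +x: locked; the cap's line points at it) and a white dot (70 deg counter-clockwise: open). Its spring lifts the cap with 7 N, 12 N pressed 8 mm, 15 N pressed fully (12 mm). The cap turns only while pressed 8 mm or more (10 is good), counter-clockwise.
- tray: Open blue tray, fixed to the table, 150 x 150 mm outside and 22 mm tall, walls and floor 4 to 5 mm thick. Origin: centre of its underside, on the table; z up.
- cap_grey_mid (a point): The same point on the grey cap of a second holder of the same make (knob centre, 85 mm above the table); not to be touched.
Mind the look-alikes: they are no part of the job. What is shaped like the part that bears cap_red_mid but orange or purple is not meant.

How it is judged:
By the outcome, as a careful person would: the job done as asked, in the order asked, and still so for the second after the job is handed in, with the robot touching nothing.
It also fails if it takes over 48 s, if anything falls off the work surface, if the arm or the gripper's body presses on something with over 40 N, if the wrist force passes 120 N, or if a joint passes its speed limit or range.

## Working session

There is one attempt and no reset: what is moved stays moved. The work goes in short steps, each a Python script; the robot and the scene stay as the last script left them, time stands still between calls to the robot, and variables do not carry over. Pictures are saved under pics/ and viewed, about 8 in all and at most 12, crops included, and the job is handed in when it is done.

```bash
mkdir -p pics; cat > h.py <<'E'
import numpy as np, cv2
from station import r
from scipy.spatial.transform import Rotation as R
def cam(f):
    a=np.array(f["attitude"],float)
    return a if a.shape==(3,3) else R.from_rotvec(a).as_matrix()
def ray(f,uv):
    p=cv2.undistortPoints(np.array(uv,float).reshape(-1,1,2),np.array(f["mtx"],float),np.array([f["k1"],0,0,0.])).reshape(-1,2)
    return p  # slopes
def onplane(f,uv,z):
    s=ray(f,uv); d=np.c_[s,np.ones(len(s))]@cam(f).T; c=np.array(f["position"],float)
    return c+d*((z-c[2])/d[:,2])[:,None]
def save(n,img,k=1):
    cv2.imwrite(n,cv2.resize(img[:,:,::-1],None,fx=k,fy=k,interpolation=cv2.INTER_CUBIC))
E
python3 - <<'E'
from h import *
import pickle
fs={n:r.grab_frame(n) for n in("top","side")}
pickle.dump(fs,open("f0.pkl","wb"))
for n,f in fs.items(): save(f"pics/{n}0.png",f["color"],1.5); print(n,f["position"],f["attitude"],f["mtx"],f["k1"])
print(r.sense(),r.grip_depth)
E
```

```text
top [ 419.72959582   49.90227983 1313.45857308] [-2.20884531  2.16177203 -0.08166594] [[475.74591546   0.         264.6081691 ]
 [  0.         475.74591546 191.28803579]
 [  0.           0.           1.        ]] 0.008568566181475773
side [ 295.75083414 -705.02268118  580.33294529] [-2.13403786  0.22109831 -0.14542025] [[356.6515897    0.         258.24192161]
 [  0.         356.6515897  186.66892312]
 [  0.           0.           1.        ]] 0.03232132698650407
{'clock': 0.1, 'joint_positions': array([-1.38406617,  0.46832999, -0.01161155,  1.6035383 ,  0.00599276,
        1.07139474, -0.05630623]), 'qvel': array([-0.00032913, -0.00216834,  0.00257659, -0.0022666 , -0.00156172,
       -0.0008458 ,  0.00114987]), 'joint_efforts': array([ 6.04185370e-04, -5.33524883e+01,  2.14609166e-02, -2.51967466e+01,
        1.14772475e-02,  4.32294648e-03,  1.19093590e-05]), 'position': array([147.95642489, 632.41643634, 230.40425264]), 'ee_rot': array([-1.03936705,  1.31042082,  1.0375321 ]), 'wrist_force': array([-0.60027468, -0.03238969, -0.11709506]), 'wrist_torque': array([-0.01273016, -0.02168666,  0.02882288]), 'width': 1.000291119491945} 18.700000000000003
```

View pics/top0.png

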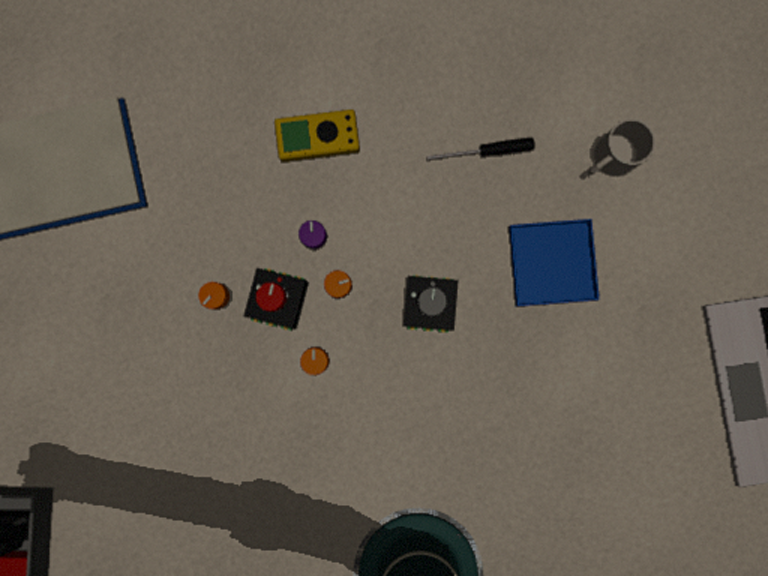

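View pics/side0.png

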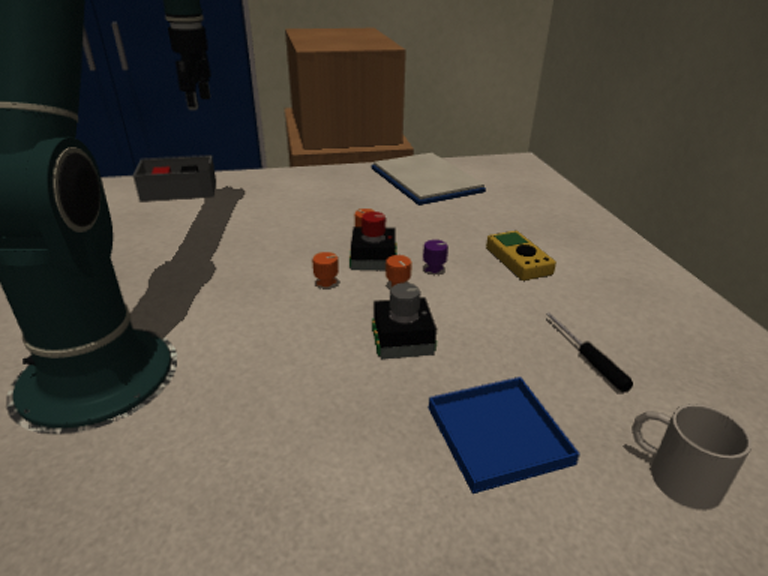

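Candidates in the top picture (shown pixels): red knob (270,296) on the black holder, orange knobs (213,295), (338,284) and (314,361), purple (312,234), and grey knob on a holder (432,301). Only the red one is red and sits in a holder. The tray is at (553,263). I'll measure these and confirm the choice in a crop.

```bash
python3 - <<'E'
from h import *
import pickle
fs=pickle.load(open("f0.pkl","rb"))
def blobs(f,m,amin=20):
    n,l,s,c=cv2.connectedComponentsWithStats(m.astype(np.uint8)); return [(s[i,4],c[i],l==i) for i in range(1,n) if s[i,4]>=amin]
T=fs["top"];S=fs["side"]
for n,f in fs.items():
    h=cv2.cvtColor(f["color"],cv2.COLOR_RGB2HSV); H,s,V=[h[...,i].astype(int) for i in range(3)]
    red=((H<5)|(H>174))&(s>150)&(V>60)
    for a,c,m in blobs(f,red):
        z=f["range_z"][m]; print(n,"red",a,c,"range",np.median(z),onplane(f,c,103 if n=="top" else 85)[0].round(1))
    blue=(H>100)&(H<125)&(s>150)&(V>40)
    for a,c,m in blobs(f,blue,1500):
        q=cv2.minAreaRect(np.argwhere(m)[:,::-1].astype(np.float32)); b=cv2.boxPoints(q)
        print(n,"blue",a,c,q, onplane(f,[q[0]],22)[0].round(1), onplane(f,b,22).round(0).tolist())
# top view depth points near red top
f=T; u0,v0=180,197
vv,uu=np.mgrid[v0-40:v0+41,u0-40:u0+41]; z=f["range_z"][vv,uu].ravel()
p=ray(f,np.c_[uu.ravel(),vv.ravel()]); P=np.c_[p*z[:,None],z]@cam(f).T+f["position"]
k=P[:,2].reshape(81,81)
m=(P[:,2]>95); print("top pts",m.sum(),P[m].mean(0),np.median(P[m,2]))
m=(P[:,2]>45)&(P[:,2]<70)&(np.hypot(*(P[:,:2]-P[P[:,2]>95][:,:2].mean(0)).T)<70); 
q=cv2.minAreaRect(P[m][:,:2].astype(np.float32)); print("holder",q,np.median(P[m,2]))
save("pics/crop0.png",np.hstack([T["color"][165:230,150:240],]),7)
E
```

```text
top red 254 [179.45669291 197.7519685 ] range 1211.9529 [486.6 264.7 103. ]
top red 215 [  8.46046512 377.4744186 ] range 1230.6836 [ 33.5 670.4 103. ]
top blue 2817 [368.26411076 174.77777778] ((369.2227478027344, 174.5244598388672), (54.05469512939453, 54.43556594848633), 84.95755004882812) [ 565.7 -236.3   22. ] [[632.0, -155.0, 22.0], [648.0, -304.0, 22.0], [500.0, -317.0, 22.0], [484.0, -170.0, 22.0]]
side red 55 [106.78181818 113.05454545] range 1423.1953 [ 30.6 638.2  85. ]
side red 82 [248.15853659 144.58536585] range 1083.0011 [491.1 290.7  85. ]
side blue 4306 [333.59010683 289.34393869] ((336.1439208984375, 286.7996826171875), (68.48600006103516, 84.50971221923828), 74.35775756835938) [ 566.3 -253.4   22. ] [[484.0, -176.0, 22.0], [692.0, -142.0, 22.0], [639.0, -321.0, 22.0], [471.0, -337.0, 22.0]]
top pts 313 [481.89997025 247.81030647 195.3029729 ] 102.99265986811542
holder ((487.3544921875, 265.23480224609375), (91.05045318603516, 89.9647216796875), 77.1580810546875) 54.5832374819023
```

View pics/crop0.png

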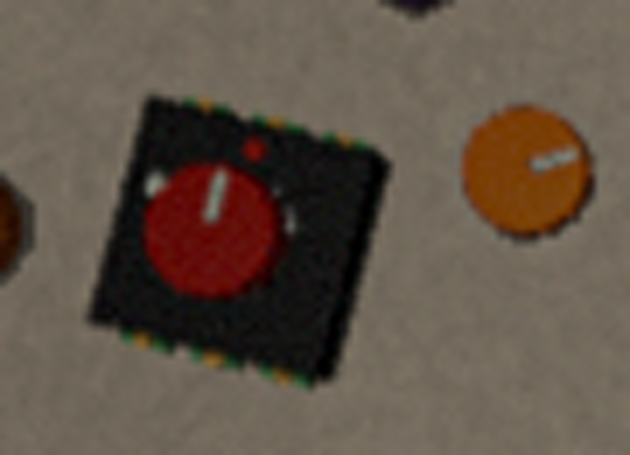

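The crop confirms it: the red knob's centre is at about (212,230) in the crop, on the black holder. Its white line points at the red dot at (254,150), and the white dot (open) is at (155,185). The side knob at (525,170) is orange and loose. Depth, colour and side-view positions agree on the axis at about (487,265), with the locked direction near -13°.

```bash
cat >> h.py <<'E'
def ori(deg):
    c,s=np.cos(np.radians(deg)),np.sin(np.radians(deg))
    return R.from_matrix(np.array([[0,-s,c],[0,c,s],[-1,0,0]])).as_rotvec()
def st(t=""):
    s=r.sense(); print(t,"t",round(s["clock"],2),"p",s["position"].round(1),"F",s["wrist_force"].round(1),"M",s["wrist_torque"].round(2),"w",round(s["width"],3),"q7",round(s["joint_positions"][6],3)); return s
C=np.array([487.,265.])
E
python3 - <<'E'
from h import *
import pickle
T=pickle.load(open("f0.pkl","rb"))["top"]
vv,uu=np.mgrid[165:231,150:230]; z=T["range_z"][vv,uu].ravel()
p=ray(T,np.c_[uu.ravel(),vv.ravel()]); P=np.c_[p*z[:,None],z]@cam(T).T+T["position"]
m=(abs(P[:,2]-103)<4)&(np.hypot(P[:,0]-487,P[:,1]-265)<40); print("knob top",cv2.minEnclosingCircle(P[m][:,:2].astype(np.float32)),P[m].mean(0))
for y in range(-180,180,30):
    a=r.inverse_kinematics([*C,69],ori(y)); b=r.inverse_kinematics([*C,69],ori(y+70))
    print(y,None if a is None else a.round(2) if hasattr(a,'round') else np.round(a,2), None if b is None else np.round(b,2)[6])
E
```

```text
knob top ((486.884033203125, 264.66217041015625), 24.7403564453125) [487.13877408 264.49883988 102.75821499]
-180 [-0.38  0.55 -0.23  1.94  0.19  0.68  2.42] -1.5
-150 [-0.29  0.56 -0.34  1.93  0.28  0.69  2.87] -1.55
-120 [-1.44  1.05  1.33  2.   -1.16  1.17 -1.68] -1.07
-90 [-1.02  0.59  0.6   1.98 -0.5   0.72 -1.68] -0.56
-60 [-0.95  0.57  0.5   1.98 -0.42  0.7  -1.23] -0.11
-30 [-0.92  0.57  0.47  1.97 -0.39  0.69 -0.74] 0.34
0 [-0.88  0.56  0.41  1.97 -0.34  0.68 -0.26] 0.79
30 [-0.8   0.54  0.31  1.97 -0.26  0.67  0.19] 1.24
60 [-0.73  0.53  0.21  1.96 -0.17  0.66  0.64] 1.67
90 [-0.65  0.53  0.11  1.96 -0.09  0.66  1.09] 2.12
120 [-0.55  0.53 -0.01  1.95  0.01  0.66  1.53] 2.57
150 [-0.46  0.54 -0.12  1.94  0.1   0.67  1.97] -2.02
```

```bash
python3 - <<'E'
from h import *
o=ori(-30)
r.move_pose([*C,150],o); st("above")
r.move_straight([*C,69],o,100); st("down")
r.grip(0.0); s=st("gripped"); print(R.from_rotvec(s["ee_rot"]).as_matrix().round(3))
f=r.grab_frame("side"); save("pics/side1.png",f["color"][110:200,200:310],6)
E
```

```text
above t 1.94 p [486.5 266.5 150.1] F [-0.7 -0.2  0.2] M [-0.01  0.    0.01] w 1.003 q7 -0.83
down t 2.9 p [487.5 265.2  69.5] F [ 1.4 -0.8  0.2] M [ 0.03 -0.02 -0.03] w 1.0 q7 -0.76
gripped t 3.33 p [487.2 265.3  69.7] F [-0.7 -0.   6.1] M [-0.12  0.33 -0.05] w 0.548 q7 -0.76
[[ 0.     0.5    0.866]
 [ 0.001  0.866 -0.5  ]
 [-1.     0.001 -0.   ]]
```

View pics/side1.png

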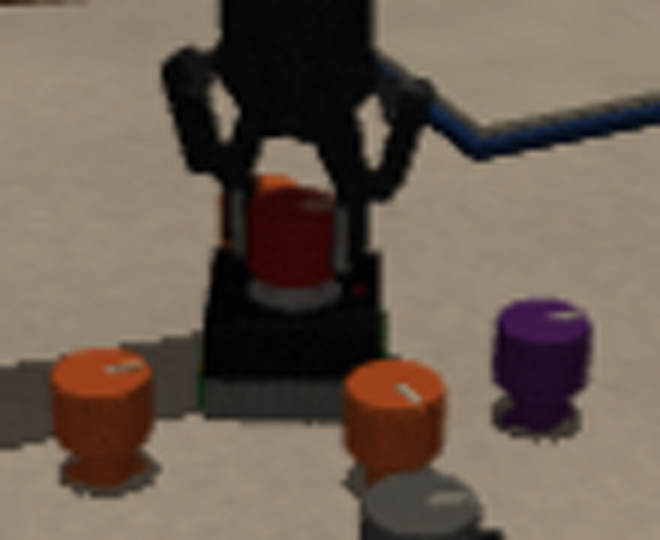

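The picture shows the red knob (290,235) held squarely between the pads, with the tips just above the holder. Next I press about 10 mm.

```bash
python3 - <<'E'
from h import *
o=ori(-30)
for z in (64,60,59): r.move_straight([*C,z],o,30); r.wait(.2); st(f"z{z}")
f=r.grab_frame("side"); save("pics/side2.png",f["color"][110:200,200:310],6)
E
```

```text
z64 t 3.9 p [487.2 265.3  65.1] F [-2.4 -0.1  8.4] M [-0.18  0.55 -0.01] w 0.546 q7 -0.756
z60 t 4.38 p [487.3 265.4  61.4] F [-4.5 -1.5 12.1] M [-0.27  0.74 -0.02] w 0.548 q7 -0.753
z59 t 4.83 p [487.2 265.4  60.4] F [-3.5 -1.3 12.6] M [-0.3   0.83 -0.04] w 0.544 q7 -0.752
```

View pics/side2.png

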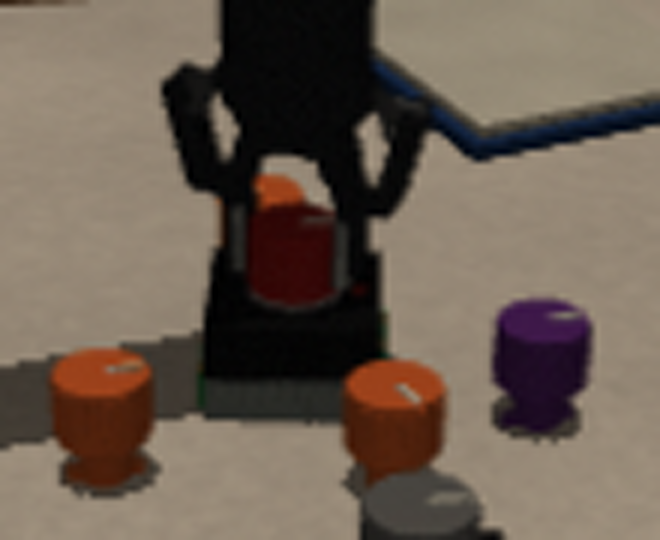

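The knob is pressed about 9 mm, with its underside almost at the holder. I press 1 mm more, then turn with joint 7 in stages.

```bash
python3 - <<'E'
from h import *
r.move_straight([*C,58],ori(-30),30); s=st("press")
q=np.array(r.inverse_kinematics([*C,58],ori(-30))); print((q-s["joint_positions"]).round(3))
for a in (15,30,45,60,70):
    g=q.copy(); g[6]+=np.radians(a); r.goto_joints(g); r.wait(.15); s=st(a)
    m=R.from_rotvec(s["ee_rot"]).as_matrix(); print("yaw",np.degrees(np.arctan2(m[1,2],m[0,2])).round(1))
f=r.grab_frame("side"); save("pics/side3.png",f["color"][110:200,200:310],6)
E
```

```text
press t 5.13 p [487.3 265.4  59.5] F [-2.9 -1.2 12.2] M [-0.3   0.81  0.03] w 0.544 q7 -0.751
[ 0.     0.002 -0.001  0.001 -0.    -0.002  0.   ]
15 t 5.64 p [488.3 265.8  59.9] F [-1.1  0.2 12. ] M [-0.11  0.5   0.04] w 0.545 q7 -0.489
yaw -15.0
30 t 6.15 p [488.6 266.1  60. ] F [-1.7 -0.1 12.2] M [-0.03  0.24  0.1 ] w 0.544 q7 -0.227
yaw 0.0
45 t 6.66 p [488.5 265.9  60. ] F [-1.2  0.1 12.5] M [-0.1   0.34  0.04] w 0.546 q7 0.035
yaw 15.0
60 t 7.17 p [488.3 265.8  59.9] F [-2.  -0.6 12.5] M [-0.21  0.37  0.11] w 0.543 q7 0.296
yaw 30.0
70 t 7.61 p [488.2 265.7  59.8] F [-1.8 -1.  12.3] M [-0.18  0.43  0.06] w 0.549 q7 0.471
yaw 40.0
```

View pics/side3.png

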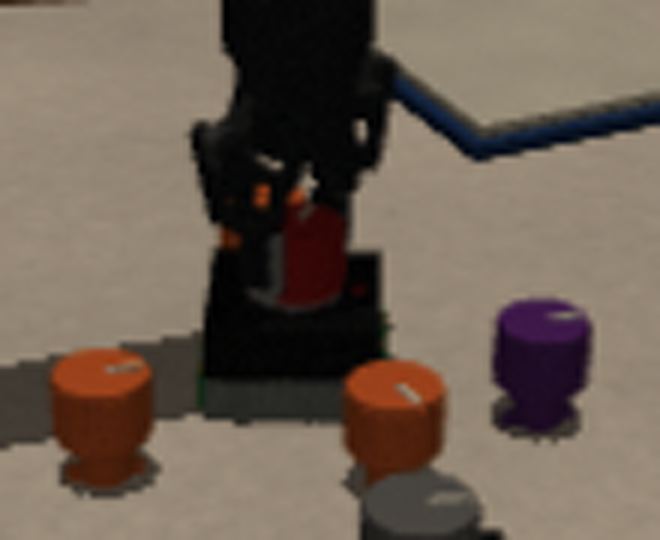

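The white line has moved from (320,218), pointing right, to (308,205), pointing away, so the cap turned with the gripper. Now I lift slowly in stages, watching the force.

```bash
python3 - <<'E'
from h import *
o=ori(40)
for z in (66,72,76,82,95,150,190):
    r.move_straight([*C,z],o,40 if z<96 else 100); s=st(z)
    if s["wrist_force"][2]<-8: print("STILL HELD"); break
f=r.grab_frame("side"); save("pics/side4.png",f["color"][70:200,200:310],4.5)
E
```

```text
66 t 8.01 p [488.2 265.7  67.5] F [-1.3 -0.4  7.8] M [-0.11  0.12  0.04] w 0.548 q7 0.464
72 t 8.31 p [486.6 264.9  71.9] F [-0.5 -0.2 -0.5] M [0.   0.04 0.09] w 0.547 q7 0.459
76 t 8.56 p [486.8 264.9  75.9] F [-0.  -0.2 -1.7] M [-0.01 -0.   -0.  ] w 0.547 q7 0.455
82 t 8.86 p [487.2 265.1  82.3] F [ 0.5 -0.3 -0.6] M [0.01 0.04 0.03] w 0.547 q7 0.45
95 t 9.33 p [487.1 265.1  95.3] F [ 0.6 -0.3 -0.9] M [-0.01  0.05  0.02] w 0.544 q7 0.439
150 t 10.03 p [486.6 265.  149.7] F [ 0.2 -0.1 -0.7] M [-0.02  0.04  0.04] w 0.546 q7 0.392
190 t 10.58 p [486.7 265.  189.7] F [ 0.6 -0.8 -1.6] M [-0.03  0.01 -0.03] w 0.548 q7 0.36
```

View pics/side4.png

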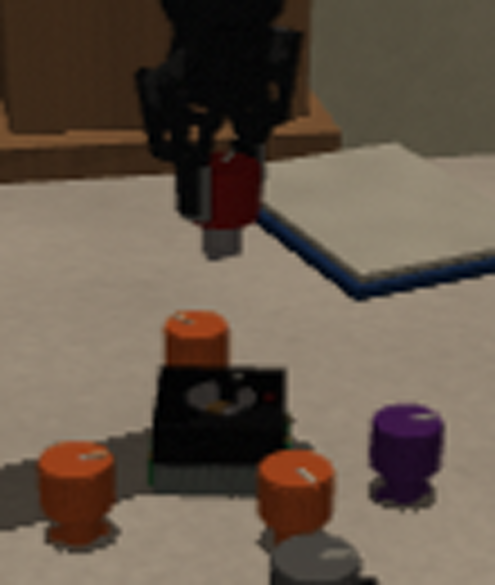

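The cap is out: stem bottom at (222,255), holder hole empty at (222,398). Next is the tray, lowering until there is contact.

```bash
python3 - <<'E'
from h import *
Tr=np.array([566.,-236.]); o=ori(40)
try: r.move_straight([*Tr,190],o,150)
except r.MotionError as e: print(e); r.move_pose([*Tr,190],o)
st("over"); r.move_straight([*Tr,50],o,100); r.wait(.4); b=st("50")["wrist_force"][2]
for z in np.arange(44,24,-1.):
    r.move_straight([*Tr,z],o,20); r.wait(.15); s=r.sense()
    if s["wrist_force"][2]-b>4: break
st("contact cmd %g"%z)
f=r.grab_frame("side"); save("pics/side5.png",f["color"][190:340,260:410],4)
E
```

```text
over t 14.17 p [ 566.1 -235.6  190. ] F [-0.2 -0.  -0.9] M [-0.01  0.01 -0.02] w 0.545 q7 1.34
50 t 16.12 p [ 566.1 -236.    50.1] F [ 0.4  0.1 -1.2] M [-0.02 -0.02  0.03] w 0.549 q7 1.443
contact cmd 29 t 22.72 p [ 566.1 -236.1   29.8] F [-1.4  1.1  5.1] M [ 0.24  0.44 -0.  ] w 0.548 q7 1.459
```

View pics/side5.png

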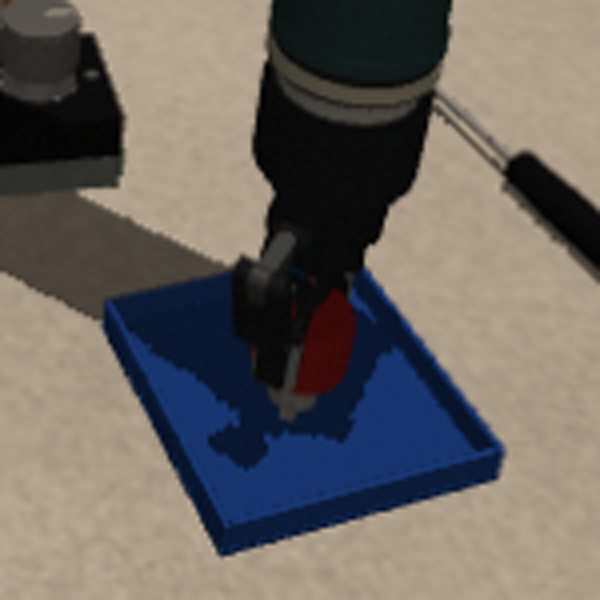

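Contact came at TCP 29.8, matching the predicted 30.2. The foot (290,410) stands on the tray floor, near the middle. Release and retreat.

```bash
python3 - <<'E'
from h import *
Tr=np.array([566.,-236.]); o=ori(40)
r.grip(1.0); st("open"); r.wait(.2); r.move_straight([*Tr,190],o,100); 
q=r.sense()["joint_positions"].copy(); q[0]+=0.7; 
try: r.goto_joints(q)
except r.MotionError as e: print(e)
r.wait(.3); st("away")
S=r.grab_frame("side");T=r.grab_frame("top")
m=cv2.inRange(cv2.cvtColor(T["color"],cv2.COLOR_RGB2HSV),(0,150,60),(5,255,255)); m[:,:300]=0
p=np.argwhere(m>0)[:,::-1]; 
if len(p): z=T["range_z"][m>0]; print(len(p),"cap top centre",onplane(T,[p.mean(0)],63)[0].round(1),"range",np.median(z),"top z~",round(float(T["position"][2]-np.median(z)),1))
save("pics/end.png",np.hstack([cv2.resize(S["color"][90:340,200:410],(420,500)),cv2.resize(T["color"][130:230,330:406],(380,500))]),1)
E
```

```text
open t 23.24 p [ 566.  -236.    28.9] F [0.5 1.3 0. ] M [-0.01 -0.01  0.  ] w 1.0 q7 1.459
away t 27.05 p [ 281.5 -544.4  189.3] F [ 0.  -0.5  0.6] M [ 0.01  0.05 -0.02] w 0.999 q7 1.341
201 cap top centre [ 566.5 -234.9   63. ] range 1258.3964 top z~ 55.1
```

View pics/end.png

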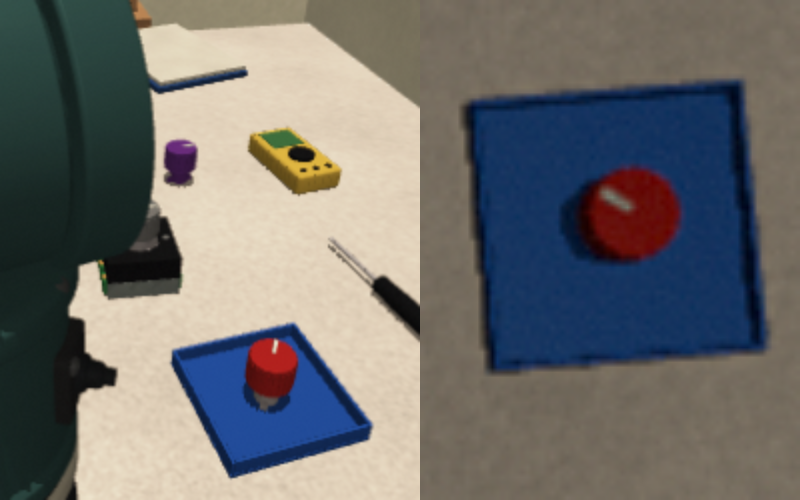

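The red cap stands upright near the tray's middle (side view (270,370), top view (632,215)). Its line points about 57° counter-clockwise of +x, so it did not slip in the grip. The arm is clear.

```bash
python3 -c "
from h import *
r.hand_in(); st('done')"
```

```text
the job is handed in; nothing more can be done
the job is handed in; nothing more can be done
```

The red cap is out of its holder and standing upright in the blue tray, and the job is handed in. It took about 27 s of robot time against the 48 s limit.

- **Opening:** I gripped the red cap at about (487, 265) mm and pressed it about 10 mm, with 12 N at the wrist. I then turned it 70° counter-clockwise, and it lifted out without resistance.
- **Placing:** I lowered it over the tray until I felt the floor, at 29.8 mm tool height against 30.2 mm predicted. Then I let go and moved the arm clear.
- **Last checks:** The last pictures show the cap upright at about (566, -235) mm, within 2 mm of the tray's measured centre. Its white line matches the 70° turn.
- **Rough check:** A quick depth estimate put the cap's top at 55 mm instead of the expected 63 mm. It ignored the camera's tilt, so I did not rely on it.
- **Grey cap:** I never touched it or moved near it.

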